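Check a glass sleeve in the wall-thickness gauge

ROBOT

A 6-joint arm with a two-finger parallel gripper is mounted at the origin on the work surface. World frame = base frame: x ahead of the robot, y to its left, z up, the work surface at z = 0. Lengths are in m, angles in rad, forces in N, time in s.
With the tool pointing down it reaches from about 0.35 to 0.725 m from the base axis. Payload 4.3 kg.
Tool frame: the origin (TCP) lies midway between the tips of the shut fingers; the grasp point (between the pads) lies 19 mm behind it (bot.tcp_to_grasp is the distance from the TCP to the grasp point, in m); z points along the fingers, y is the line along which they close (so a half turn about z gives the same grasp; the last joint's range is limited). The gripper opens to 85 mm and grips with 20 to 120 N. Pads are 22 mm wide; open, the fingers measure 114 mm over their backs; the gripper's body (76 mm by 85 mm) begins 54 mm behind the grasp point. The pads swing forward as they close: fully open they stand 13 mm farther back than shut.
Start: joints at [1.018, 0.377, 0.081, 1.274, 0, 1.46], TCP at [0.246, 0.52, 0.231] pointing down, gripper open.
Joint ranges: [-2.72, 2.72], [-0.84, 1.66], [-1.02, 1.22], [-1.77, 2.12], [-1.37, 1.28], [-3.14, 3.14]. Speed limits (rad/s): [2.57, 2.57, 3.14, 3.14, 3.14, 3.14].

INTERFACE

Orientations are given as a 3x3 rotation matrix whose columns are the frame's x, y, z axes.
In Python, from bench import bot gives the robot as it stands.
- The arm moves only by the tool apply_moves, never from a script. Its argument "series" is a list of rows, each a list of 7 numbers: the shift along the tool's x, y, z in mm, then the turn, a rotation vector about the tool's x, y, z in degrees, then the finger opening in mm, from 0 to 85.4. In form: [[tx, ty, tz, wx, wy, wz, jaw], ...]. A call has 1 to 12 rows; each row is the pose to reach, as a shift and turn from the pose commanded when the call began, along the tool's axes at that moment; what a row does not reach only later rows make up. A row lasts 1/12 s, in which the tool goes at most 41.7 mm and 7.16 degrees, less where a joint would pass 70% of its speed; a pose out of reach is approached as far as the arm can. A call with a gripper value outside its range is refused whole. The fingers move at their own pace and stop on an object; "newtons" is the grip in N (left out, the last holds). Time passes only in rows, so rows that repeat a pose let the fingers close. It gives the time, the measured TCP pose, the force, the opening and the grip force at its end, in the units of the state.
- bot.get_state(): the state, without advancing time (a new reading comes with each control period).
- bot.grab_frame(name): name is "scene" or "top" or "wrist"; returns the picture (400x640x3 uint8, red, green, blue); there is no depth.
- bot.camera_model(name): a dict with "fx", "fy", "cx", "cy" (pixels), "R" (3x3) and "t" (3): a world point X has camera coordinates R X + t; the wrist camera has in their place "T_tool_cam" (4x4, takes a point from camera to tool coordinates, whose origin is the TCP and whose axes are the flange's). Camera axes: x right, y down, z forward; pixel columns grow to the right and rows downward; lengths in m; the calibration is good to about 2 mm. The wrist camera is an equidistant fisheye: a pixel r from the principal point sees the ray r / f radians off the axis. A picture is of the moment at which its call begins: read the wrist's pose just before it. camera_model takes no time and is no camera call.
- bot.close_job(): hands the job in; it is judged then, once.
The state is a dict: "clock": time; "joints": joint angles; "qd": joint speeds; "tau": joint torques, N m; "position": TCP position; "orientation": TCP orientation; "wrist_force": force on the tool from outside, world axes, zero at the start; "wrist_torque": the same for the moment, N m; "width": finger opening in m; "grip_force": force on a finger pad.
Only numpy, scipy, OpenCV 4.12 (cv2) and the standard library are available. Lean on these libraries where they do the work, as an engineer would, in place of code of your own. Each camera call takes 0.05 s, during which the arm holds its last target. There are 200 camera calls.

TASK

Slide the red glass sleeve over the upright shaft of the bench gauge and lower it all the way down onto the base plate, without letting it drop. Then slide the gauge's jaw shut by its black tab, gently, until the jaw presses the sleeve against the shaft, and leave it shut there. Leave the blue and white sleeves where they stand.

Things in the scene. Friction and masses are not known exactly. Their poses are not given: they have to be found in the camera images.
- sleeve_red: Red glass sleeve, a short thick-walled upright tube: outer diameter 40 mm, bore 24 mm, height 40 mm, 85 g. Origin: centre of its lower end, on its axis; z runs up the axis.
- sleeve_blue: Blue glass sleeve, a short thick-walled upright tube: outer diameter 40 mm, bore 24 mm, height 40 mm, 85 g. Origin: centre of its lower end, on its axis; z runs up the axis. Same size as the red one; not to be used.
- sleeve_white: White glass sleeve, a short thick-walled upright tube: outer diameter 40 mm, bore 24 mm, height 40 mm, 85 g. Origin: centre of its lower end, on its axis; z runs up the axis. Same size as the red one; not to be used.
- gauge: Wall-thickness gauge, fixed to the bench: a green base plate 80 mm (its x) by 190 mm (its y, from -50 to +140 mm) by 12 mm thick, with an upright steel shaft and, on the +y side of the shaft, a sliding jaw. Origin: on the shaft's axis at the bench surface; the shaft rises from the plate's top (z = 12 mm). x across the plate, y from the shaft towards the jaw, z up.
- shaft_top (a point): Centre of the shaft's flat top, 66 mm above the bench. The shaft is 20 mm in diameter; its top 10 mm taper to a 10 mm tip. Axes as the gauge's.
- jaw_slide (a joint): Travel of the sliding jaw towards the shaft, m: 0 fully open (jaw face 60 mm from the shaft's axis), grows as it shuts, end of travel 0.047. On a sleeve pushed up against the shaft it stops at about 0.042. Slides with about 1.5 N of friction and stays where it is left.
- jaw: The sliding jaw: an aluminium block with a steel front face, 30 mm wide, from 14 to 36 mm above the bench. Origin: in the middle of the face that meets the sleeve, at the level of the base plate's top (12 mm above the bench); axes as the gauge's: the sleeve is on the -y side, the jaw's body (50 mm long in all, 36 mm high above the bench) on the +y side.
- jaw_tab (a point): Top centre of the black upright thumb tab on the jaw, 64 mm above the bench and 45 mm behind (+y of) the jaw face. The tab is 12 mm thick (gauge y), 30 mm wide (gauge x) and stands 28 mm above the jaw's body. It can be pinched or pushed from above; axes as the gauge's.
Mind the look-alikes: they are no part of the job. Of the things that look like the sleeve_red, take the one that is farthest to the robot's right at the start.

How it is judged:
By the outcome, as a careful person would: the job done as asked, in the order asked, and still so for the second after the job is handed in, with the robot touching nothing.
It also fails if it takes over 54 s, if anything falls off the work surface, if the arm or the gripper's body presses on something with over 40 N, if the wrist force passes 120 N, or if a joint passes its speed limit or range.

## Working session

There is one attempt and no reset: what is moved stays moved. The work goes in short steps, Python scripts to look and compute and a tool call to move; the robot and the scene stay as the last step left them, time stands still between calls to the robot, and variables do not carry over. Pictures are saved under pics/ and viewed, at most 10 in all, crops included, and the job is handed in when it is done.

Besides the shell and the picture viewer there is one more tool, called after "Call:" as name([rows], argument=value, ...), one row to a line, values as JSON. apply_moves: Moves the arm, as the interface text tells. Its arguments: {"type":"object","properties":{"series":{"type":"array"},"newtons":{"type":"number"}},"required":["series"]}

```bash
mkdir -p pics; ls; python3 - <<'E'
from bench import bot
import cv2,numpy as np
np.set_printoptions(precision=4,suppress=True)
for n in("scene","top"):
    im=bot.grab_frame(n); cv2.imwrite(f"pics/{n}0.png",im[:,:,::-1]); print(n,bot.camera_model(n))
s=bot.get_state(); print(s["position"],s["orientation"],s["clock"],s["width"])
print(bot.camera_model("wrist"))
E
```

```text
pics
scene {'fx': 418.5672582042103, 'fy': 418.5672582042103, 'cx': 316.0481536422927, 'cy': 198.05364606521826, 'R': array([[ 0.5642,  0.8256,  0.001 ],
       [ 0.4619, -0.3146, -0.8293],
       [-0.6844,  0.4683, -0.5589]]), 't': array([-0.2859, -0.1884,  1.1589])}
top {'fx': 401.43936362079535, 'fy': 401.43936362079535, 'cx': 319.82321708251163, 'cy': 204.84370056436137, 'R': array([[-0.0134, -0.9999, -0.0089],
       [-0.9937,  0.0143, -0.1112],
       [ 0.1113,  0.0074, -0.9938]]), 't': array([-0.0136,  0.488 ,  0.7664])}
[0.2461 0.5191 0.2304] [[-0.9036  0.4285 -0.001 ]
 [ 0.4285  0.9036 -0.0016]
 [ 0.0002 -0.0018 -1.    ]] 0.1 0.08557081567714268
{'fx': 309.70691628693146, 'fy': 309.70691628693146, 'cx': 320.2168726949894, 'cy': 195.29883235850866, 'T_tool_cam': array([[ 0.0005, -0.9542, -0.2993,  0.077 ],
       [ 1.    ,  0.0004,  0.0003,  0.0002],
       [-0.0002, -0.2993,  0.9542, -0.1441],
       [ 0.    ,  0.    ,  0.    ,  1.    ]])}
```

View pics/scene0.png

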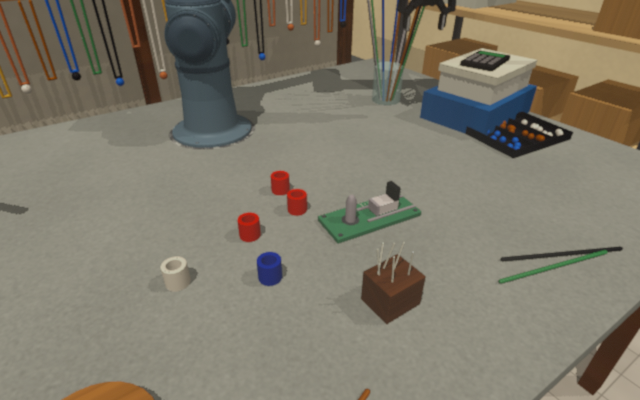

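View pics/top0.png

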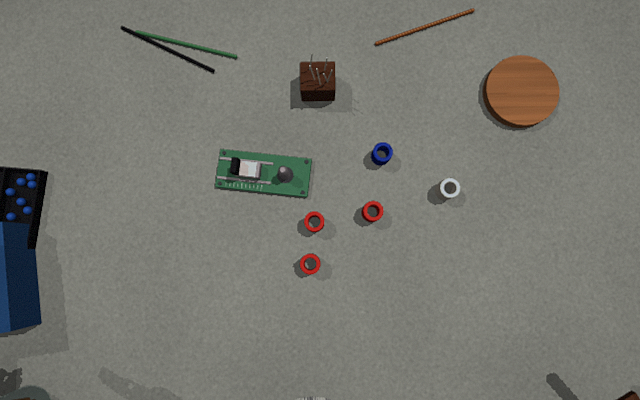

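The overview pictures show three red sleeves, in the top view at (314,222), (373,211) and (311,264). In that view the robot's right is image right (−y), so the one meant is at (373,211), which is (249,227) in the scene view. I'll confirm it in a crop that also covers the gauge.

```bash
python3 - <<'E'
import cv2,numpy as np
a=cv2.imread("pics/top0.png")[140:235,210:400]; b=cv2.imread("pics/scene0.png")[170:245,230:430]
a=cv2.resize(a,None,fx=4,fy=4,interpolation=2)[:, :760]; b=cv2.resize(b,(608,228),interpolation=2)
b=cv2.copyMakeBorder(b,0,0,0,152,0)
cv2.imwrite("pics/crop0.png",np.vstack([a[:372],b]))
E
```

```text
(no output)
```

View pics/crop0.png

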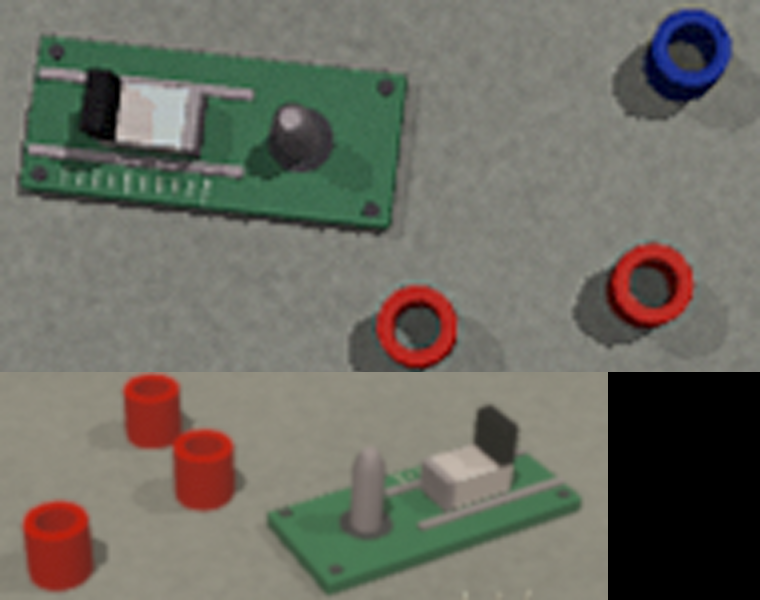

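The crop confirms the target. The red sleeve farthest right has its rim centre at crop (651,285). The gauge corners, shaft tip and black tab are all clear. Next I'll fit the poses.

```bash
cat > h.py <<'E'
import numpy as np
from bench import bot
from scipy.optimize import least_squares
np.set_printoptions(precision=4,suppress=True)
C={n:bot.camera_model(n) for n in("scene","top","wrist")}
def proj(n,X):
    c=C[n];p=c["R"]@X+c["t"];return np.array([c["fx"]*p[0]/p[2]+c["cx"],c["fy"]*p[1]/p[2]+c["cy"]])
def ray(n,uv,z,Rt=None,tt=None):
    c=C[n]; d=np.array([(uv[0]-c["cx"])/c["fx"],(uv[1]-c["cy"])/c["fy"],1])
    if n=="wrist":
        r=np.hypot(d[0],d[1]); d=np.array([d[0]/r*np.sin(r),d[1]/r*np.sin(r),np.cos(r)])
        T=c["T_tool_cam"]; o=Rt@T[:3,3]+tt; d=Rt@T[:3,:3]@d
    else: o=-c["R"].T@c["t"]; d=c["R"].T@d
    return o+d*(z-o[2])/d[2]
E
python3 - <<'E'
from h import *
tc=lambda u,v:(210+(u+.5)/4-.5,140+(v+.5)/4-.5)
sc=lambda u,v:(230+(u+.5)/3.04-.5,170+(v-372+.5)/3.04-.5)
print("top cam",-C["top"]["R"].T@C["top"]["t"])
print("red top",ray("top",tc(651,285),.04),"scene",ray("scene",sc(58,518),.04))
print("other red",ray("top",tc(417,326),.04))
F=[("top",tc(42,37),(40,140,12)),("top",tc(408,74),(40,-50,12)),("top",tc(390,226),(-40,-50,12)),("top",tc(20,190),(-40,140,12)),
("top",tc(289,118),(0,0,66)),("scene",sc(369,453),(0,0,66)),("scene",sc(268,520),(-40,-50,12)),("scene",sc(330,582),(40,-50,12)),("scene",sc(580,493),(40,140,12)),("scene",sc(535,455),(-40,140,12))]
def W(p,q): 
    c,s=np.cos(p[2]),np.sin(p[2]);q=np.array(q)/1000
    return np.array([p[0]+c*q[0]-s*q[1],p[1]+s*q[0]+c*q[1],q[2]])
def f(p): return np.concatenate([proj(n,W(p,q))-uv for n,uv,q in F])
r=least_squares(f,[.5,.1,0],loss="soft_l1");print("gauge",r.x,np.degrees(r.x[2]));print(f(r.x).reshape(-1,2))
for sgn in[r.x]:
  t=ray("top",tc(102,72+30),.064);print("tab",t,"local",np.array([[np.cos(sgn[2]),np.sin(sgn[2])],[-np.sin(sgn[2]),np.cos(sgn[2])]])@(t[:2]-sgn[:2]))
print("shaft top only",ray("top",tc(289,118),.066),ray("scene",sc(369,453),.066))
E
```

```text
top cam [ 0.3994 -0.0262  0.8157]
red top [ 0.4731 -0.1222  0.04  ] scene [ 0.4723 -0.1237  0.04  ]
other red [ 0.4548 -0.0085  0.04  ]
gauge [ 0.552   0.0491 -0.1192] -6.8277011354675325
[[-0.2921 -0.2392]
 [ 0.2705 -0.0823]
 [ 0.5022  0.5584]
 [-0.031  -0.1351]
 [ 0.7768  0.3332]
 [ 1.1134 -0.2293]
 [-0.0595 -2.5718]
 [ 0.343   0.6078]
 [ 1.947   1.3003]
 [-7.9262 -5.9129]]
tab [0.5622 0.14   0.064 ] local [-0.0007  0.0915]
shaft top only [0.5527 0.0505 0.066 ] [0.5515 0.0469 0.066 ]
```

Call:
apply_moves([
  [-20,-20,4,0,0,3,85],
  [-60,-60,11,0,0,9,85],
  [-88,-88,16,0,0,15,85],
  [-116,-116,22,0,0,21,85],
  [-144,-144,27,0,0,27,85],
  [-172,-172,32,0,0,33,85],
  [-200,-200,37,0,0,39,85],
  [-228,-228,42,0,0,45,85],
  [-256,-256,47,0,0,51,85],
  [-284,-284,52,0,0,57,85],
  [-312,-312,57,0,0,63,85],
  [-340,-340,60,0,0,69,85],
])

```text
clock: 1.1
position: [0.4075, 0.0646, 0.1706]
orientation: [[0.082, 0.997, -0.001], [0.997, -0.082, 0.0], [0.0, -0.001, -1.0]]
wrist_force: [1.1, 1.0, 0.2]
width: 0.0852
grip_force: 0.0
```

```bash
cat >> h.py <<'E'
def to(p,yaw=-0.1192):
    "shift (mm) and turn (deg) in tool axes to TCP p with tool z down, tool y at yaw"
    from scipy.spatial.transform import Rotation as Ro
    s=bot.get_state();R=s["orientation"]
    y=np.array([np.cos(yaw),np.sin(yaw),0]);z=np.array([0,0,-1.]);G=np.c_[np.cross(y,z),y,z]
    print("t",s["clock"],"pos",s["position"],"F",s["wrist_force"],"w",s["width"],s["grip_force"])
    print("shift",1e3*R.T@(np.array(p)-s["position"]),"turn",np.degrees(Ro.from_matrix(R.T@G).as_rotvec()))
E
python3 -c "
from h import *
to([.473,-.1225,.14])"
```

```text
t 1.1 pos [0.4075 0.0646 0.1706] F [1.132  0.9539 0.1815] w 0.08521520250534662 0.0
shift [-181.1296   80.5943   30.5347] turn [-0.0491 -0.0018  2.1449]
```

Call:
apply_moves([
  [-25,11,4,0,0,1,85],
  [-60,27,10,0,0,2.1,85],
  [-95,42,16,0,0,2.1,85],
  [-130,58,22,0,0,2.1,85],
  [-160,71,27,0,0,2.1,85],
  [-178,79,30,0,0,2.1,85],
  [-181,81,30,0,0,2.1,85],
  [-181,81,30,0,0,2.1,85],
  [-181,81,30,0,0,2.1,85],
  [-181,81,30,0,0,2.1,85],
])

```text
clock: 1.93
position: [0.4742, -0.1186, 0.1413]
orientation: [[0.111, 0.994, -0.001], [0.994, -0.111, 0.001], [0.001, -0.001, -1.0]]
wrist_force: [1.0, 0.7, -0.2]
width: 0.0852
grip_force: 0.0
```

```bash
python3 -c "
from h import *
import cv2
to([.473,-.1225,.14])
s=bot.get_state();np.savez('w1.npz',R=s['orientation'],p=s['position'])
im=bot.grab_frame('wrist');cv2.imwrite('pics/w1.png',im[:,:,::-1])"
```

```text
t 1.9333 pos [ 0.4742 -0.1186  0.1413] F [ 0.9711  0.6609 -0.1669] w 0.0852130834649469 0.0
shift [-4.0506 -0.7857  1.2971] turn [-0.0449 -0.043   0.4464]
```

View pics/w1.png

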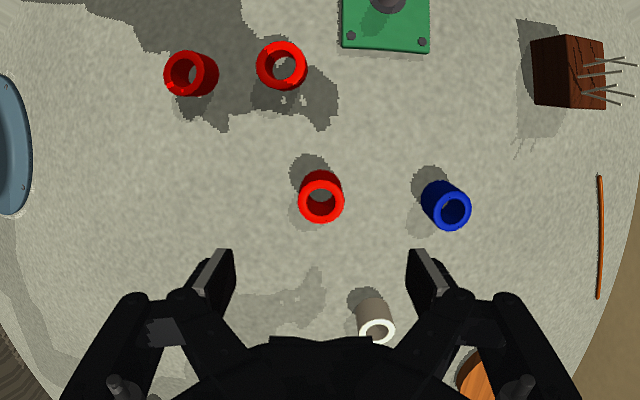

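The wrist view shows the target red sleeve's rim centred at (321,201) between the fingers. Blue is to the right at (452,210) and white is behind the gripper at (376,330).

```bash
python3 -c "
from h import *
import cv2
d=np.load('w1.npz');im=cv2.imread('pics/w1.png').astype(int)
b,g,r=im[...,0],im[...,1],im[...,2]
m=((r>215)&(g<90)&(b<90)).astype(np.uint8); m[:, :280]=0;m[:,370:]=0;m[:160]=0
P=cv2.findNonZero(m);(c,ax,an)=cv2.fitEllipse(cv2.convexHull(P));print(c,ax,an,m.sum())
print(ray('wrist',(321,201),.04,d['R'],d['p']),ray('wrist',c,.04,d['R'],d['p']))
to([.473,-.1225,.14])"
```

```text
(320.5965270996094, 201.62628173828125) (43.220088958740234, 45.654258728027344) 86.90619659423828 870
[ 0.4739 -0.1235  0.04  ] [ 0.4735 -0.124   0.04  ]
t 1.9833 pos [ 0.4744 -0.1186  0.1414] F [-0.0992 -0.1822  0.6851] w 0.08488831833875954 0.0
shift [-4.0619 -0.9277  1.4076] turn [-0.0243 -0.0266  0.4617]
```

Call:
apply_moves([
  [-2,0,15,0,0,0.4,85],
  [-5,0,40,0,0,0.4,85],
  [-5,0,60,0,0,0.4,85],
  [-5,0,70,0,0,0.4,85],
  [-5,0,70,0,0,0.4,85],
  [-5,0,70,0,0,0.4,85],
])

```text
clock: 2.48
position: [0.4736, -0.1238, 0.0712]
orientation: [[0.118, 0.993, -0.001], [0.993, -0.118, 0.001], [0.001, -0.001, -1.0]]
wrist_force: [0.4, -0.8, -0.2]
width: 0.085
grip_force: 0.0
```

```bash
python3 -c "
from h import *
to([.4735,-.1237,.011])"
```

```text
t 2.4833 pos [ 0.4736 -0.1238  0.0712] F [ 0.3942 -0.7808 -0.1804] w 0.08501161985851835 0.0
shift [ 0.0019 -0.0755 60.2478] turn [-0.071  -0.0307  0.0437]
```

Tracking is accurate. I'll go down and grip gently.

Call:
apply_moves([
  [0,0,15,0,0,0,85],
  [0,0,35,0,0,0,85],
  [0,0,50,0,0,0,85],
  [0,0,60,0,0,0,85],
  [0,0,60,0,0,0,85],
  [0,0,60,0,0,0,60],
  [0,0,60,0,0,0,50],
  [0,0,60,0,0,0,44],
  [0,0,60,0,0,0,36],
  [0,0,60,0,0,0,36],
  [0,0,60,0,0,0,36],
  [0,0,60,0,0,0,36],
], newtons=30)

```text
clock: 3.48
position: [0.4752, -0.1253, 0.0125]
orientation: [[0.12, 0.993, 0.002], [0.993, -0.12, -0.001], [-0.0, 0.002, -1.0]]
wrist_force: [-1.0, -0.7, 4.8]
width: 0.0392
grip_force: 29.9
```

Call:
apply_moves([
  [0,0,-3,0,0,0,36],
  [0,0,-12,0,0,0,36],
  [0,0,-35,0,0,0,36],
  [0,0,-65,0,0,0,36],
  [0,0,-90,0,0,0,36],
  [0,0,-105,0,0,0,36],
  [0,0,-110,0,0,0,36],
  [0,0,-110,0,0,0,36],
  [0,0,-110,0,0,0,36],
])

```text
clock: 4.23
position: [0.474, -0.1248, 0.121]
orientation: [[0.12, 0.993, -0.0], [0.993, -0.12, 0.0], [0.0, -0.0, -1.0]]
wrist_force: [0.2, 0.6, -2.1]
width: 0.039
grip_force: 30.5
```

```bash
python3 -c "
from h import *
to([.552,.029,.12])"
```

```text
t 4.2333 pos [ 0.474  -0.1248  0.121 ] F [ 0.1795  0.615  -2.1301] w 0.03903458809692923 30.51126390695572
shift [162.0366  59.0118   0.9874] turn [-0.0151 -0.008  -0.0415]
```

Call:
apply_moves([
  [10,5,0,0,0,0,36],
  [32,15,0,0,0,0,36],
  [60,28,0,0,0,0,36],
  [90,42,0,0,0,0,36],
  [112,52,0,0,0,0,36],
  [122,57,0,0,0,0,36],
  [122,57,0,0,0,0,36],
  [122,57,0,0,0,0,36],
  [122,57,0,0,0,0,36],
])

```text
clock: 4.98
position: [0.5444, -0.0111, 0.1205]
orientation: [[0.12, 0.993, -0.002], [0.993, -0.12, -0.0], [-0.0, -0.002, -1.0]]
wrist_force: [-0.1, 0.6, -1.0]
width: 0.0391
grip_force: 30.5
```

```bash
python3 -c "
from h import *
import cv2
s=bot.get_state();np.savez('w2.npz',R=s['orientation'],p=s['position']);print(s['position'],s['width'])
im=bot.grab_frame('wrist')[:,:,::-1];cv2.imwrite('pics/w2.png',im)
sc=bot.grab_frame('scene')[:,:,::-1];cv2.imwrite('pics/s2.png',sc)
a=cv2.resize(im[0:300,190:490],(600,600),interpolation=2); b=cv2.resize(sc[120:270,250:350],(200,300),interpolation=2)
o=np.zeros((600,800,3),np.uint8);o[:,:600]=a;o[:300,600:]=b;cv2.imwrite('pics/c2.png',o)"
```

```text
[ 0.5444 -0.0111  0.1205] 0.03905622817684748
```

View pics/c2.png

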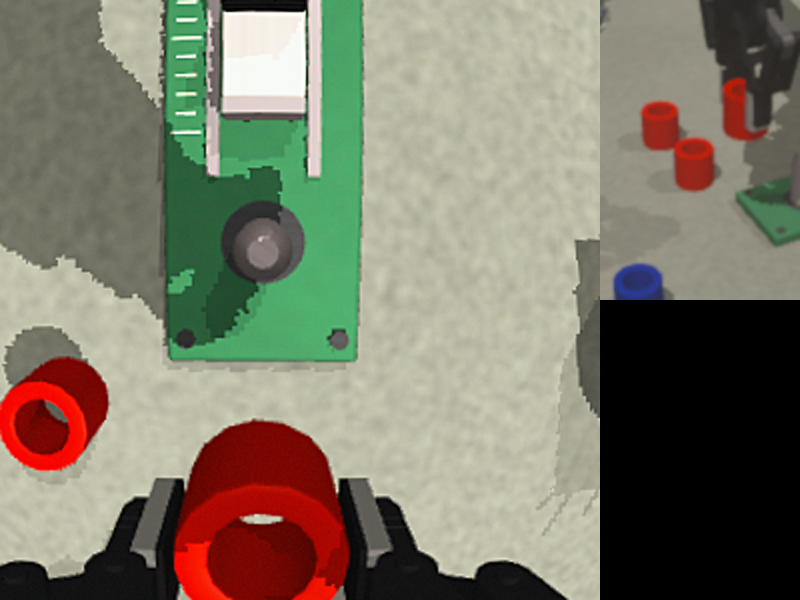

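The view shows the sleeve held upright, centred between the pads, with its rim centre near crop (262,560). The shaft's flat top is at crop (264,250), which is full-image (321.6,124.7). The jaw is part open and clear of the sleeve's path.

```bash
python3 -c "
from h import *
import cv2
d=np.load('w2.npz');R,p=d['R'],d['p'];im=cv2.imread('pics/w2.png').astype(int)
print('shaft',ray('wrist',(321.75,124.75),.066,R,p))
b,g,r=im[...,0],im[...,1],im[...,2]
m=((r>200)&(g<90)&(b<90)).astype(np.uint8);m[:235]=0;m[:,:260]=0;m[:,380:]=0
P=cv2.findNonZero(m);h=cv2.convexHull(P);c,ax,an=cv2.fitEllipse(h);print(c,ax,an,P.min(0),P.max(0))
zt=p[2]+.0275
# fit rim circle (r=20 mm) in world from hull points
Q=np.array([ray('wrist',q[0],zt,R,p)[:2] for q in h])
f=lambda v:np.hypot(*(Q-v[:2]).T)-v[2]
s=least_squares(f,[p[0],p[1],.02],loss='soft_l1',f_scale=.0005);print('rim',s.x,'rel tool',1e3*R[:2,:2].T@(s.x[:2]-p[:2]), 'rms',np.sqrt(np.mean(f(s.x)**2)))
"
```

```text
shaft [0.5523 0.0501 0.066 ]
(316.0248718261719, 290.22314453125) (45.962528228759766, 80.05804443359375) 100.525634765625 [[277 271]] [[357 314]]
rim [ 0.5436 -0.0118  0.0184] rel tool [-0.8228 -0.7187] rms 0.0015229142933162678
```

```bash
python3 -c "
from h import *
import cv2
d=np.load('w2.npz');R,p=d['R'],d['p']
for uv in [(320.75,243.3),(320.75,257),(277.3,279),(364.3,279)]:
  print(uv,1e3*R.T@(ray('wrist',uv,p[2]+.0275,R,p)-p))
g=np.array([.5523,.0501]);print('shaft rel',1e3*R[:2,:2].T@(g-p[:2]))
im=cv2.imread('pics/w2.png')[230:345,260:380];cv2.imwrite('pics/c3.png',cv2.resize(im,None,fx=5,fy=5,interpolation=2))
"
```

```text
(320.75, 243.3) [ 19.248   -0.1854 -27.5089]
(320.75, 257) [ 12.6867  -0.1773 -27.5058]
(277.3, 279) [  1.1288 -19.5428 -27.46  ]
(364.3, 279) [  1.1715  19.2638 -27.5407]
shaft rel [61.7111  0.483 ]
```

View pics/c3.png

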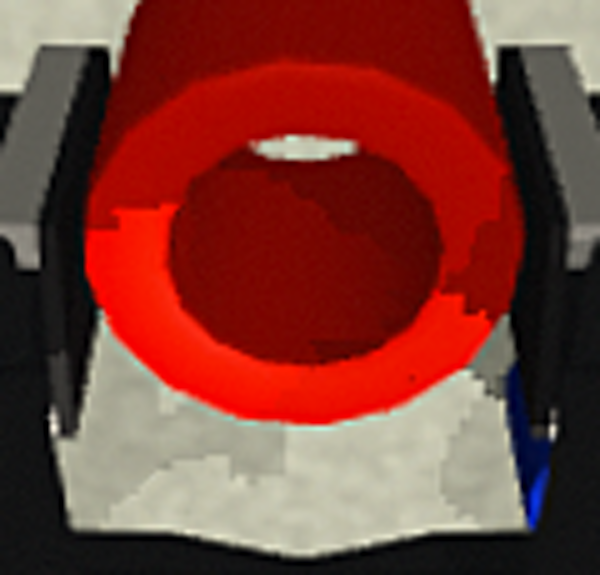

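The crop shows the rim clearly: its outer edge runs x 86–524 and y 62–422, and the bore x 168–443 and y 137–363.

```bash
python3 -c "
from h import *
d=np.load('w2.npz');R,p=d['R'],d['p']
k=lambda u,v:(260+(u+.5)/5-.5,230+(v+.5)/5-.5)
O=[k(304,62),k(304,422),k(86,235),k(524,235)];I=[k(305,137),k(305,363),k(168,245),k(443,245)]
for dz in(.0275,.031):
  t=lambda uv:(1e3*R.T@(ray('wrist',uv,p[2]+dz,R,p)-p))[:2]
  for S in(O,I):print(dz,*[t(q) for q in S],'mid',(t(S[0])+t(S[1]))/2,(t(S[2])+t(S[3]))/2)
to([.552,.029,.12])"
```

```text
0.0275 [19.8551 -0.3321] [-18.8051  -0.3012] [  2.4077 -19.6865] [ 2.4557 19.2235] mid [ 0.525  -0.3166] [ 2.4317 -0.2315]
0.0275 [12.6866 -0.2413] [-11.5967  -0.2145] [  1.5258 -12.3877] [ 1.5544 12.0173] mid [ 0.5449 -0.2279] [ 1.5401 -0.1852]
0.031 [21.5643 -0.3373] [-15.9348  -0.3073] [  4.6409 -19.1105] [ 4.6874 18.6311] mid [ 2.8147 -0.3223] [ 4.6641 -0.2397]
0.031 [14.6111 -0.2492] [-8.943  -0.2233] [  3.7855 -12.0308] [ 3.8132 11.6413] mid [ 2.834  -0.2362] [ 3.7993 -0.1948]
t 5.0833 pos [ 0.5446 -0.0115  0.121 ] F [-0.4559  0.6123 -0.9684] w 0.03873324316747265 30.51099406555295
shift [41.1278  2.4123  0.9422] turn [-0.0652  0.0129 -0.1319]
```

Call:
apply_moves([
  [8,0,0,0,0,0,36],
  [25,0.5,0,0,0,0,36],
  [45,0.7,0,0,0,0,36],
  [58,0.7,0,0,0,0,36],
  [61.2,0.7,0,0,0,0,36],
  [61.2,0.7,8,0,0,0,36],
  [61.2,0.7,22,0,0,0,36],
  [61.2,0.7,34,0,0,0,36],
  [61.2,0.7,40,0,0,0,36],
  [61.2,0.7,44,0,0,0,36],
  [61.2,0.7,46,0,0,0,36],
  [61.2,0.7,46,0,0,0,36],
])

```text
clock: 6.08
position: [0.5533, 0.0497, 0.075]
orientation: [[0.12, 0.993, -0.001], [0.993, -0.12, -0.0], [-0.0, -0.001, -1.0]]
wrist_force: [-0.5, 0.0, -1.8]
width: 0.0392
grip_force: 30.5
```

```bash
python3 -c "
from h import *
import cv2
to([.5523,.0501,.0245])
im=bot.grab_frame('wrist')[:,:,::-1];cv2.imwrite('pics/w3.png',im)
cv2.imwrite('pics/c4.png',cv2.resize(im[215:345,245:395],None,fx=4,fy=4,interpolation=2))"
```

```text
t 6.0833 pos [0.5533 0.0497 0.075 ] F [-0.5155  0.0086 -1.8054] w 0.03923097697043737 30.51050417125225
shift [ 0.3037 -1.0497 50.5055] turn [-0.0289  0.0053 -0.0716]
```

View pics/c4.png

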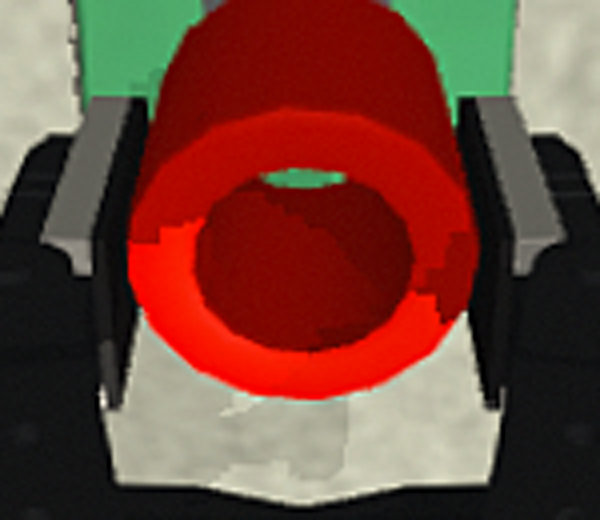

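The bore is over the shaft tip with no contact: green shows through, and the rim is centred at (303,250). I'll nudge −0.6 mm and descend with force checks.

Call:
apply_moves([
  [0,-0.6,1,0,0,0,36],
  [0,-0.6,4,0,0,0,36],
  [0,-0.6,7,0,0,0,36],
  [0,-0.6,10,0,0,0,36],
  [0,-0.6,12,0,0,0,36],
  [0,-0.6,12,0,0,0,36],
])

```text
clock: 6.63
position: [0.5524, 0.0502, 0.0627]
orientation: [[0.12, 0.993, -0.001], [0.993, -0.12, 0.0], [0.0, -0.001, -1.0]]
wrist_force: [-1.0, 0.7, -0.7]
width: 0.0389
grip_force: 30.5
```

Call:
apply_moves([
  [0,0,2,0,0,0,36],
  [0,0,6,0,0,0,36],
  [0,0,11,0,0,0,36],
  [0,0,16,0,0,0,36],
  [0,0,21,0,0,0,36],
  [0,0,26,0,0,0,36],
  [0,0,30,0,0,0,36],
  [0,0,33,0,0,0,36],
  [0,0,34,0,0,0,36],
  [0,0,34,0,0,0,36],
])

```text
clock: 7.47
position: [0.5527, 0.0502, 0.029]
orientation: [[0.12, 0.993, -0.0], [0.993, -0.12, 0.0], [0.0, -0.0, -1.0]]
wrist_force: [-0.3, 0.1, -0.0]
width: 0.0391
grip_force: 30.5
```

Call:
apply_moves([
  [0,0,1,0,0,0,36],
  [0,0,2,0,0,0,36],
  [0,0,3,0,0,0,36],
  [0,0,3.5,0,0,0,36],
  [0,0,4,0,0,0,36],
  [0,0,4,0,0,0,36],
])

```text
clock: 7.97
position: [0.553, 0.0501, 0.0253]
orientation: [[0.12, 0.993, 0.0], [0.993, -0.12, 0.0], [0.0, 0.0, -1.0]]
wrist_force: [-0.0, 0.5, -2.2]
width: 0.0392
grip_force: 30.5
```

Call:
apply_moves([
  [0,0,0.5,0,0,0,36],
  [0,0,1,0,0,0,36],
  [0,0,1.5,0,0,0,36],
  [0,0,2,0,0,0,36],
  [0,0,2,0,0,0,36],
  [0,0,2,0,0,0,36],
])

```text
clock: 8.47
position: [0.553, 0.0501, 0.0245]
orientation: [[0.12, 0.993, 0.001], [0.993, -0.12, -0.0], [0.0, 0.001, -1.0]]
wrist_force: [-4.6, -0.3, 7.9]
width: 0.0392
grip_force: 31.4
```

Contact came at the expected height (TCP 24.5 mm, 8 N), so the sleeve is seated. I'll release and back off upward.

Call:
apply_moves([
  [0,0,1.5,0,0,0,40],
  [0,0,1,0,0,0,43],
  [0,0,1,0,0,0,50],
  [0,0,1,0,0,0,60],
  [0,0,1,0,0,0,66],
  [0,0,1,0,0,0,66],
  [0,0,-8,0,0,0,66],
  [0,0,-25,0,0,0,66],
  [0,0,-50,0,0,0,66],
  [0,0,-80,0,0,0,66],
  [0,0,-100,0,0,0,66],
  [0,0,-105,0,0,0,66],
])

```text
clock: 9.47
position: [0.5557, 0.0501, 0.133]
orientation: [[0.12, 0.993, 0.007], [0.993, -0.12, -0.0], [0.001, 0.007, -1.0]]
wrist_force: [1.1, -0.2, 0.4]
width: 0.0659
grip_force: 0.0
```

```bash
python3 -c "
from h import *
import cv2
to([.5622,.14,.12],)
s=bot.get_state();np.savez('w4.npz',R=s['orientation'],p=s['position'])
im=bot.grab_frame('wrist')[:,:,::-1];cv2.imwrite('pics/w4.png',im)
sc=bot.grab_frame('scene')[:,:,::-1];cv2.imwrite('pics/s4.png',sc)
o=np.zeros((600,800,3),np.uint8);o[:,:500]=cv2.resize(im[0:300,195:445],(500,600),interpolation=2);o[:300,500:]=cv2.resize(sc[165:265,320:420],(300,300),interpolation=2);cv2.imwrite('pics/c5.png',o)"
```

```text
t 9.4667 pos [0.5557 0.0501 0.133 ] F [ 1.0552 -0.1974  0.3947] w 0.06590237235527746 0.0
shift [89.9965 -4.4085 13.0279] turn [ 0.4137 -0.0469 -0.0379]
```

View pics/c5.png

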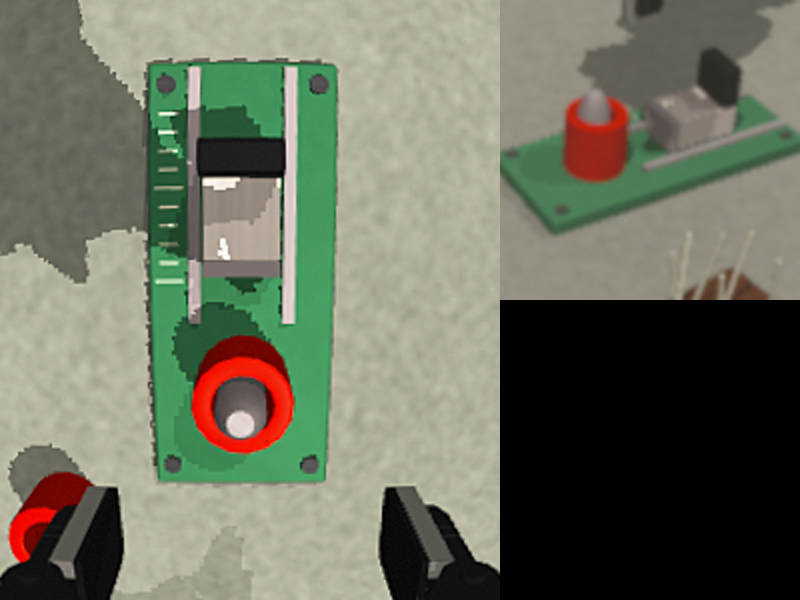

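The wrist view shows the sleeve flat on the plate with the shaft through it at (240,420). The tab's top centre is at crop (241,156), which is full-image (315.5,78). I'll push the tab from behind with the fingers shut.

```bash
python3 -c "
from h import *
d=np.load('w4.npz');R,p=d['R'],d['p']
th=-.1192;G=np.array([[np.cos(th),np.sin(th)],[-np.sin(th),np.cos(th)]])
for uv,z in[((315.3,77.7),.064),((315.3,69),.064),((315.3,88),.064),((315.5,136),.036),((315,211.7),.066)]:
  X=ray('wrist',uv,z,R,p);print(X,'gauge',1e3*G@(X[:2]-[.552,.0501]))
b=np.array([.552,.0501])+G.T@[0,.125];print(b);to([*b,.12])"
```

```text
[0.5637 0.143  0.064 ] gauge [ 0.5546 93.5952]
[0.5644 0.149  0.064 ] gauge [ 0.5593 99.6325]
[0.5628 0.1359 0.064 ] gauge [ 0.5469 86.4807]
[0.5584 0.0999 0.036 ] gauge [ 0.4069 50.2227]
[0.5519 0.0488 0.066 ] gauge [ 0.0471 -1.2668]
[0.5669 0.1742]
t 9.5667 pos [0.5544 0.0501 0.1301] F [ 0.3526 -0.6012 -0.3146] w 0.06534516784742594 0.0
shift [124.7     -2.4856  10.1345] turn [ 0.2203 -0.026  -0.0401]
```

Call:
apply_moves([
  [12,0,0,0,0,0,30],
  [40,-1,0,0,0,0,0],
  [75,-2,0,0,0,0,0],
  [105,-2,0,0,0,0,0],
  [124,-2,0,0,0,0,0],
  [128,-2,0,0,0,0,0],
  [128,-2,10,0,0,0,0],
  [128,-2,35,0,0,0,0],
  [128,-2,60,0,0,0,0],
  [128,-2,78,0,0,0,0],
  [128,-2,85,0,0,0,0],
  [128,-2,85,0,0,0,0],
])

```text
clock: 10.57
position: [0.5632, 0.1759, 0.04]
orientation: [[0.121, 0.993, -0.006], [0.993, -0.121, -0.002], [-0.002, -0.006, -1.0]]
wrist_force: [-0.0, -0.2, 0.5]
width: 0.0002
grip_force: 0.0
```

```bash
python3 -c "
from h import *
to([.5669,.1742,.045])"
```

```text
t 10.5667 pos [0.5632 0.1759 0.04  ] F [-0.0164 -0.214   0.5287] w 0.0001586034647104579 0.0
shift [-1.273   3.8054 -5.0363] turn [-0.3578  0.13   -0.1172]
```

Call:
apply_moves([
  [0,2,-3,0,0,0,0],
  [0,3,-5,0,0,0,0],
  [0,3,-5,0,0,0,0],
  [-4,3,-5,0,0,0,0],
  [-8,3,-5,0,0,0,0],
  [-12,3,-5,0,0,0,0],
  [-15,3,-5,0,0,0,0],
  [-18,3,-5,0,0,0,0],
  [-20,3,-5,0,0,0,0],
  [-22,3,-5,0,0,0,0],
  [-23,3,-5,0,0,0,0],
  [-24,3,-5,0,0,0,0],
])

```text
clock: 11.57
position: [0.5663, 0.1534, 0.0484]
orientation: [[0.119, 0.993, 0.0], [0.993, -0.119, 0.001], [0.001, -0.0, -1.0]]
wrist_force: [-1.5, 1.5, 1.1]
width: -0.0001
grip_force: 0.8
```

```bash
python3 -c "
from h import *
to([.552+.08*.1189,.0501+.08*.9929,.045])"
```

```text
t 11.5667 pos [0.5663 0.1534 0.0484] F [-1.5413  1.4934  1.0653] w -7.792966050426044e-05 0.775791227206355
shift [-24.2893  -1.9105   3.3582] turn [-0.0035 -0.0295 -0.0305]
```

Call:
apply_moves([
  [-1,0,2,0,0,0,0],
  [-3,-1,2,0,0,0,0],
  [-5,-1,2,0,0,0,0],
  [-7,-1,2,0,0,0,0],
  [-9,-1,2,0,0,0,0],
  [-11,-1,2,0,0,0,0],
  [-13,-1,2,0,0,0,0],
  [-15,-1,2,0,0,0,0],
  [-17,-1,2,0,0,0,0],
  [-18,-1,2,0,0,0,0],
  [-18,-1,2,0,0,0,0],
])

```text
clock: 12.48
position: [0.563, 0.1351, 0.0463]
orientation: [[0.12, 0.993, -0.0], [0.993, -0.12, -0.0], [-0.0, -0.0, -1.0]]
wrist_force: [0.3, 1.5, 1.1]
width: -0.0001
grip_force: 0.2
```

Call:
apply_moves([
  [-1,0,0,0,0,0,0],
  [-2,0,0,0,0,0,0],
  [-3,0,0,0,0,0,0],
  [-4,0,0,0,0,0,0],
  [-4,0,0,0,0,0,0],
])

```text
clock: 12.9
position: [0.5626, 0.1315, 0.0463]
orientation: [[0.12, 0.993, -0.0], [0.993, -0.12, 0.0], [0.0, -0.0, -1.0]]
wrist_force: [0.2, 1.4, 0.9]
width: -0.0
grip_force: 0.8
```

Call:
apply_moves([
  [-1,0,0,0,0,0,0],
  [-2,0,0,0,0,0,0],
  [-3,0,0,0,0,0,0],
  [-3,0,0,0,0,0,0],
])

```text
clock: 13.23
position: [0.5622, 0.1284, 0.0463]
orientation: [[0.12, 0.993, -0.0], [0.993, -0.12, 0.0], [0.0, -0.0, -1.0]]
wrist_force: [-0.4, 1.4, -0.3]
width: -0.0001
grip_force: 0.9
```

```bash
python3 -c "
from h import *
import cv2
to([.56,.12,.045])
sc=bot.grab_frame('scene')[:,:,::-1];tp=bot.grab_frame('top')[:,:,::-1]
o=np.zeros((400,800,3),np.uint8);o[:,:400]=cv2.resize(sc[165:245,330:410],(400,400),interpolation=2);o[:,400:]=cv2.resize(tp[140:220,220:300],(400,400),interpolation=2);cv2.imwrite('pics/c6.png',o)"
```

```text
t 13.2333 pos [0.5622 0.1284 0.0463] F [-0.4038  1.3655 -0.343 ] w -0.00013853495892673963 0.9059600945329294
shift [-8.6372 -1.2168  1.304 ] turn [-0.0105 -0.0001 -0.0481]
```

View pics/c6.png

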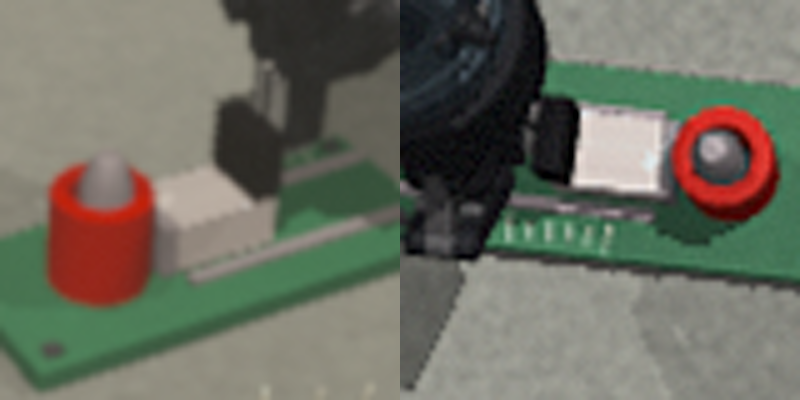

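The jaw is at or almost at the sleeve (jaw face at (155,230) in the left half, (670,150) in the right). I'll keep going in small steps until the force rises.

Call:
apply_moves([
  [-0.7,0,0,0,0,0,0],
  [-1.4,0,0,0,0,0,0],
  [-2,0,0,0,0,0,0],
  [-2,0,0,0,0,0,0],
])

```text
clock: 13.67
position: [0.5622, 0.1282, 0.0464]
orientation: [[0.119, 0.993, 0.0], [0.993, -0.119, 0.004], [0.004, -0.0, -1.0]]
wrist_force: [-0.4, 8.1, 0.4]
width: 0.0
grip_force: 3.4
```

Firm stop at 8 N. I'll add slightly more, then back away.

Call:
apply_moves([
  [-0.5,0,0,0,0,0,0],
  [-1,0,0,0,0,0,0],
  [-1,0,0,0,0,0,0],
])

```text
clock: 13.92
position: [0.5622, 0.1281, 0.0464]
orientation: [[0.118, 0.993, 0.0], [0.993, -0.118, 0.006], [0.006, -0.0, -1.0]]
wrist_force: [0.1, 8.9, -0.8]
width: -0.0
grip_force: 4.5
```

Call:
apply_moves([
  [1,0,0,0,0,0,0],
  [3,0,0,0,0,0,0],
  [8,0,0,0,0,0,0],
  [18,0,0,0,0,0,0],
  [30,0,0,0,0,0,0],
  [34,0,-10,0,0,0,0],
  [34,0,-40,0,0,0,0],
  [34,0,-75,0,0,0,0],
  [34,0,-100,0,0,0,0],
  [34,0,-105,0,0,0,0],
  [34,0,-105,0,0,0,0],
  [34,0,-105,0,0,0,0],
])

```text
clock: 14.92
position: [0.5662, 0.1596, 0.1514]
orientation: [[0.119, 0.993, 0.001], [0.993, -0.119, -0.0], [0.0, 0.001, -1.0]]
wrist_force: [-0.1, -0.3, -1.4]
width: -0.0003
grip_force: 0.0
```

```bash
python3 -c "
from h import *
import cv2
to([.56,.12,.045])
sc=bot.grab_frame('scene')[:,:,::-1];tp=bot.grab_frame('top')[:,:,::-1]
o=np.zeros((500,800,3),np.uint8);o[:,:400]=cv2.resize(sc[165:265,330:410],(400,500),interpolation=2);o[:,400:]=cv2.resize(tp[140:240,230:310],(400,500),interpolation=2);cv2.imwrite('pics/c7.png',o)"
```

```text
t 14.9167 pos [0.5662 0.1596 0.1514] F [-0.1065 -0.2763 -1.3851] w -0.0002813353681501803 0.0
shift [-40.0866  -1.4667 106.4374] turn [ 0.0347 -0.0017 -0.0201]
```

View pics/c7.png

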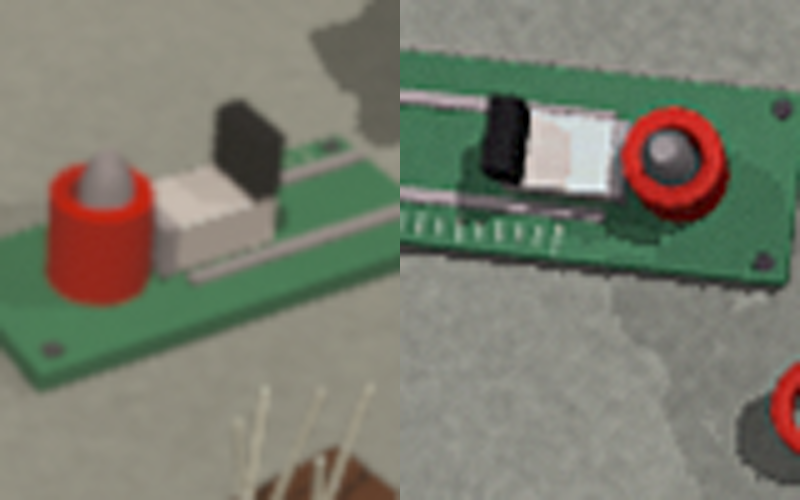

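The sleeve is upright on the plate, with the jaw face against it at (155,235) and (622,150). The arm is clear, so I'll hand the job in.

```bash
python3 -c "
from bench import bot
print(bot.close_job())"
```

```text
the job is handed in; nothing more can be done
None
```

The red sleeve farthest to the robot's right is down on the base plate over the shaft, the jaw was pushed shut on it to a firm stop at about 9 N and left there, the blue and white sleeves were not touched, and the job was handed in at about 15 s on the robot's clock (no verdict was returned).

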